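# Lock the cart wheel with its R-clip

## Robot

A 7-joint arm with a two-finger parallel gripper is mounted at the origin on the work surface. World frame = base frame: x ahead of the robot, y to its left, z up, the work surface at z = 0. Lengths are in m, angles in degrees, forces in N, time in s.
With the tool pointing down it reaches from about 0.425 to 0.875 m from the base axis. Payload 4.7 kg.
Tool frame: the origin (TCP) lies midway between the tips of the shut fingers; the grasp point (between the pads) lies 19 mm behind it; z points along the fingers, y is the line along which they close (so a half turn about z gives the same grasp; the last joint's range is limited). The gripper opens to 87 mm and grips with 3 to 60 N. Pads are 19 mm wide; open, the fingers measure 117 mm over their backs; the gripper's body (75 mm by 190 mm) begins 51 mm behind the grasp point.
Start: joints at [-73.447, 18.392, -4.016, 83.108, 1.295, 78.541, -3.26], TCP at [0.176, 0.626, 0.194] pointing down, gripper open.
Joint ranges: [-163.93, 163.93], [-17.29, 119.83], [-79.2, 71.16], [3.27, 140.29], [-89.18, 269.18], [5.43, 117.66], [-154.24, 154.24]. Speed limits (degrees/s): [147.25, 147.25, 180, 180, 180, 180, 180].

## Interface

Orientations are given as [roll, pitch, yaw] about the fixed x, y, z axes, in that order (R = Rz(yaw) Ry(pitch) Rx(roll)).
In Python, from cell import env, viewer, boxes_of, masks_of gives the robot as it stands. The module is installed in compiled form; this text tells all that it offers.
- The arm moves only by the tool apply_moves, never from a script. Its argument "moves" is a list of rows, each a list of 7 numbers: the shift along the tool's x, y, z scaled (see below), then the turn, a rotation vector about the tool's x, y, z scaled (see below), then the opening, from 0 (shut) to 1 (fully open). A call has 1 to 20 rows; each row is the pose to reach, as a shift and turn from the pose commanded when the call began, along the tool's axes at that moment; what a row does not reach only later rows make up. The controller multiplies each number of a shift by 0.2 m and each number of a turn by 1.5 rad. A row lasts 1/10 s, in which the tool goes at most 50 mm and 8.59 degrees, less where a joint would pass 70% of its speed; a pose out of reach is approached as far as the arm can. A call with a number of a shift or a turn outside -1 to 1 is refused whole. A call with a gripper value outside its range is refused whole. The fingers move at their own pace and stop on an object; "grip_force" is the grip in N (left out, the last holds). Time passes only in rows, so rows that repeat a pose let the fingers close. It gives the time, the measured TCP pose, the force, the opening and the grip force at its end, in the units of the state.
- env.get_obs(): the state, without advancing time (a new reading comes with each control period).
- viewer.read_camera(name): name is "scene" or "side" or "wrist"; returns the picture (400x640x3 uint8, red, green, blue); there is no depth.
- viewer.get_calibration(name): a dict with "fov_y" (degrees; the focal length in pixels is half the picture's height over the tangent of half this angle, whatever the lens; pixels are square), "cx", "cy" (the principal point, pixels), "position" and "orientation" of the camera in the world. Camera axes: x right, y up, looking along -z (the intrinsics and any distortion apply to the point x, -y, -z); pixel columns grow to the right and rows downward; lengths in m; the calibration is good to about 2 mm. A picture is of the moment at which its call begins: read the wrist's pose just before it. get_calibration takes no time and is no camera call; for the wrist camera it gives the pose at the moment of the call.
- env.sign_off(): hands the job in; it is judged then, once.
Trained networks look in the newest picture that a camera, given by its name, has taken for a name from the list of things; names that differ only in an ending like _2 or _b are one class to them, and where a whole thing is asked for, a point or a joint stands for the part that bears it (a point fixed in the world has none). Each returns a list of dicts, best first, with "conf" (0 to 1); they miss things now and then, are a little off and sometimes report something else, mostly with a low value. They report only what shows in the picture. A call takes as long as a camera call. They do not tell look-alikes from the thing itself.
- boxes_of(camera, target): "location" ([column, row] in pixels, amid what is visible of it).
- masks_of(camera, target): "pixels" (400x640 bool, what is visible of it) and "location" ([column, row] in pixels, amid what is visible of it).
The state is a dict: "time_s": time; "qpos": joint angles; "joint_velocities": joint speeds; "effort": joint torques, N m; "tool_pos": TCP position; "tool_rot": TCP orientation; "force": force on the tool from outside, world axes, zero at the start; "wrist_torque": the same for the moment, N m; "grip_width": finger opening in m; "grasp_force": force on a finger pad.
Only numpy, scipy, OpenCV 4.12 (cv2) and the standard library are available. Lean on these libraries where they do the work, as an engineer would, in place of code of your own. Each camera call takes 0.05 s, during which the arm holds its last target. There are 200 camera calls.

## Task

A hand-cart wheel has been put back on its upright axle. Fetch the large R-clip (the small one does not fit), push its straight leg through the cross-hole near the top of the axle and press on until its bow springs over and hugs the axle, then let go. Leave the small clip, the wrench, the grease tub and the tape dispenser where they are.

Things in the scene. Friction and masses are not known exactly. Their poses are not given: they have to be found in the camera images.
- clip: Large R-clip, bare 6 mm steel wire, flat on the table, 90 mm long, 55 g. Origin under the middle of the head loop; x from head to leg tip; wire centre at z=3 mm. Head flanks are flat, parallel to x, x=-9 to 9, 24 mm over the outside (y=-12 to 12): pinch there, closing along y; loop back ends at x=-21. Straight leg along y=-9 to x=68 mm, with a round end. Springy wavy bow on the +y side.
- clip_seat (a point): The point of the large clip, on the centre line of its straight leg (x = 34, y = -9, z = 3 mm in the clip's frame), that lies on the axle's centre line when the clip is home. Same axes as the clip.
- clip_tip (a point): The tip of the large clip's straight leg (x = 68, y = -9, z = 3 mm in the clip's frame).
- clip_bow (a joint): How far the large clip's bow is sprung open, rad: 0 relaxed; spring 6 N m/rad. Pivot at x=8, y=9 mm of the clip. Its pocket (at x=34) fits the axle, then come a narrow throat (x=47) and a flared end (x=65, y=11). Pushing home, the bow meets the axle 25 mm short of home, opens to about 0.12, and its throat snaps past 13 mm short; this takes roughly 6 to 18 N along the leg.
- hub_hole (a point): Nominal centre of the axle's cross-hole, on the axle's centre line, 107 mm above the table; x along the hole (level, open at both ends), z up. Steel axle, upright, 22 mm thick, fixed; hole 8 mm wide. End play has left the axle and its hole up to 10 mm higher or lower than this reading shows: feel for the axle's top or for the hole.
- hub_top (a point): Nominal centre of the axle's flat top end, always 22 mm above the hole's centre, so the real one too is up to 10 mm higher or lower than read. A thin dark line across it runs along the hole. Below the hole, fixed: steel washer 44 mm wide (top 83 mm over the table), plastic hub 60 mm (top 80), wheel lying flat 160 mm (top 75), beam 40 mm wide reaching 120 mm along +x.
- small_clip: A smaller R-clip of the same shape, 56 mm long, 3.7 mm wire, lying flat on the table; too small for this axle. Origin under the centre of its head, x towards the tip of its leg. Leave alone.
- wrench: An open-ended wrench 170 mm long lying on the table along its x; origin under its middle. Leave alone.
- grease_tub: A small jar, 68 mm in diameter, 75 mm tall; origin under its centre. Leave alone.
- tape_dispenser: A black desk tape dispenser 150 x 60 mm, 78 mm tall, long along its x; origin under its centre. Leave alone.
Mind the look-alikes: they are no part of the job. Leave any yellow look-alike of the clip alone.

How it is judged (in metres and radians):
At the end, for the whole second after the job is handed in: The large clip is released and at rest, its leg in the cross-hole: seat point within 6 mm (horizontally) of the axle's centre line and 13 mm of the nominal hole height, leg within 0.3 rad of the hole's direction, bow sprung back (below 0.07 rad) (horizontal distance between clip_seat and hub_hole below 0.006 m and z of clip_seat in the frame of hub_hole between -0.013 and 0.013 m and angle between the x axis of clip and the x axis of hub_hole, either way round below 0.3 rad and value of joint clip_bow below 0.07 rad and linear speed of clip below 0.03 m/s); the robot touches nothing.
It fails at once if the small clip is moved by more than 30 mm (distance of small_clip from where it was at the start of the episode above 0.03 m).
It fails at once if the wrench is moved by more than 30 mm (distance of wrench from where it was at the start of the episode above 0.03 m).
It fails at once if the grease tub is moved by more than 30 mm (distance of grease_tub from where it was at the start of the episode above 0.03 m).
It fails at once if the tape dispenser is moved by more than 30 mm (distance of tape_dispenser from where it was at the start of the episode above 0.03 m).
It also fails if it takes over 54 s, if anything falls off the work surface, if the arm or the gripper's body presses on something with over 40 N, if the wrist force passes 120 N, or if a joint passes its speed limit or range.

## Working session

There is one attempt and no reset: what is moved stays moved. The work goes in short steps, Python scripts to look and compute and a tool call to move; the robot and the scene stay as the last step left them, time stands still between calls to the robot, and variables do not carry over. Pictures are saved under pics/ and viewed, at most 10 in all, crops included, and the job is handed in when it is done.

Besides the shell and the picture viewer there is one more tool, called by a JSON object that holds its "fn" and its "kwargs". apply_moves: Moves the arm, as the interface text tells. Shifts and turns lie within -1 to 1; 1 stands for 0.2 m of shift or 1.5 rad of turn. Its arguments: {"type":"object","properties":{"moves":{"type":"array","items":{"type":"array","items":{"type":"number","minimum":-1,"maximum":1}}},"grip_force":{"type":"number"}},"required":["moves"]}

```bash
mkdir -p pics; ls; python3 - <<'E'
from cell import env, viewer, boxes_of, masks_of
import cv2,numpy as np
o=env.get_obs(); print({k:np.round(v,3).tolist() for k,v in o.items()})
ims=[]
for c in ("scene","side"):
    im=viewer.read_camera(c); ims.append(im); cv2.imwrite(f"pics/{c}0.png",im[...,::-1]); print(c,viewer.get_calibration(c))
    for t in ("clip","small_clip","wrench","grease_tub","tape_dispenser","hub_top"):
        print(t,[(np.round(b["location"]).tolist(),round(b["conf"],2)) for b in boxes_of(c,t)])
E
```

```text
pics
{'time_s': 0.0, 'qpos': [-73.448, 18.438, -4.015, 83.175, 1.294, 78.539, -3.26], 'joint_velocities': [-0.032, 0.146, 0.067, -0.102, 0.055, 0.093, -0.035], 'effort': [-0.0, -49.128, -0.404, -31.254, -0.064, 0.044, 0.0], 'tool_pos': [0.176, 0.625, 0.193], 'tool_rot': [-179.892, 0.005, 164.257], 'force': [-0.63, 0.332, -0.111], 'wrist_torque': [-0.027, -0.023, -0.026], 'grasp_force': 0.0, 'grip_width': 0.087}
scene {'fov_y': 54.60546963473453, 'cx': 320.58795118887696, 'cy': 197.1951676397477, 'position': array([ 1.1899895 , -0.33874747,  0.69374822]), 'orientation': array([51.33424289,  0.68457294, 64.59843935])}
clip [([218.0, 261.0], 0.62), ([264.0, 261.0], 0.56), ([251.0, 224.0], 0.44), ([389.0, 212.0], 0.38)]
small_clip [([294.0, 228.0], 0.47), ([222.0, 258.0], 0.18)]
wrench [([420.0, 176.0], 0.76), ([459.0, 190.0], 0.37)]
grease_tub [([459.0, 192.0], 0.72)]
tape_dispenser [([167.0, 291.0], 0.92)]
hub_top [([386.0, 210.0], 0.63), ([458.0, 193.0], 0.17)]
side {'fov_y': 54.59639595287768, 'cx': 321.8369198032757, 'cy': 207.80206982206386, 'position': array([-0.02193711, -0.61499287,  0.8963007 ]), 'orientation': array([ 45.58458234,   0.07875598, -42.17745074])}
clip [([306.0, 191.0], 0.74), ([390.0, 288.0], 0.7), ([332.0, 284.0], 0.68)]
small_clip [([388.0, 285.0], 0.57)]
wrench [([226.0, 190.0], 0.82), ([268.0, 161.0], 0.25)]
grease_tub [([267.0, 159.0], 0.77)]
tape_dispenser [([435.0, 302.0], 0.7)]
hub_top [([310.0, 192.0], 0.68)]
```

View pics/scene0.png

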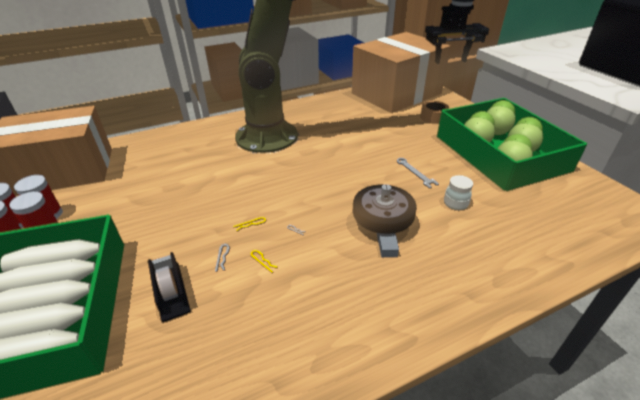

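View pics/side0.png

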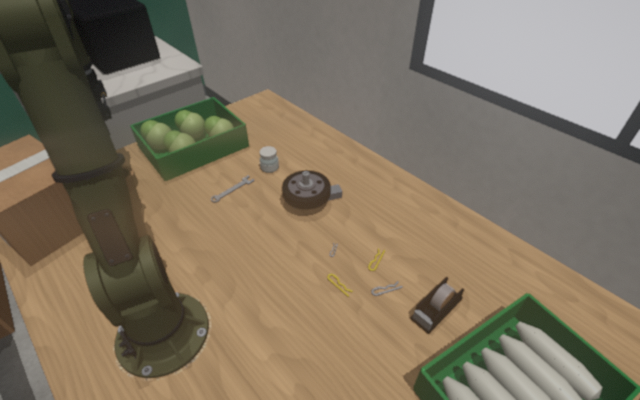

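The scene camera shows four clip-like things: steel at (222,258), steel but tiny at (296,230), and yellow at (250,223) and (263,261). In the side camera they are at (387,288), (333,250), (339,284) and (376,260). The large bare-steel one at (222,258)/(387,288) fits the description. The axle is at scene (386,200) and side (306,178). Next I'll localise these and confirm with a crop.

```bash
cat > h.py <<'E'
from cell import env, viewer, boxes_of, masks_of
import cv2,numpy as np
from scipy.spatial.transform import Rotation as R
def cam(n):
    c=viewer.get_calibration(n); f=200/np.tan(np.radians(c["fov_y"]/2))
    return np.array(c["position"]),R.from_euler("xyz",c["orientation"],degrees=True).as_matrix(),f,c["cx"],c["cy"]
def ray(C,p):
    P,M,f,cx,cy=C; d=M@np.array([(p[0]-cx)/f,-(p[1]-cy)/f,-1]); return P,d
def onz(C,p,z):
    P,d=ray(C,p); return P+d*(z-P[2])/d[2]
def proj(C,X):
    P,M,f,cx,cy=C; v=M.T@(np.array(X)-P); return np.array([cx+f*v[0]/-v[2],cy-f*v[1]/-v[2]])
def up(im,x0,y0,w,h,s,fn):
    cv2.imwrite(fn,cv2.resize(im[y0:y0+h,x0:x0+w,::-1],None,fx=s,fy=s,interpolation=cv2.INTER_CUBIC))
E
python3 - <<'E'
from h import *
S,D=cam("scene"),cam("side")
for n,a,b in (("clip",(222,258),(387,288)),("small",(296,230),(333,250)),("y1",(250,223),(339,284)),("y2",(263,261),(376,260))):
    print(n,onz(S,a,.003).round(4),onz(D,b,.003).round(4))
print("hubtop",onz(S,(386,188),.129).round(4),onz(D,(306,173),.129).round(4))
for n,a,b in (("tub",(459,192),(267,159)),("tape",(167,291),(435,302)),("wr",(417,173),(232,189))): print(n,onz(S,a,.03).round(3),onz(D,b,.03).round(3))
a=cv2.imread("pics/scene0.png");b=cv2.imread("pics/side0.png")
f=lambda im,x,y:cv2.resize(im[y:y+50,x:x+65],(390,300),interpolation=cv2.INTER_CUBIC)
cv2.imwrite("pics/c1.png",np.vstack([np.hstack([f(a,190,233),f(b,355,263)]),np.hstack([f(a,353,175),f(b,275,155)])]))
E
```

```text
clip [ 0.5127 -0.2877  0.003 ] [ 0.5113 -0.2885  0.003 ]
small [ 0.501 -0.091  0.003] [ 0.4938 -0.0932  0.003 ]
y1 [ 0.4227 -0.19    0.003 ] [ 0.4236 -0.1915  0.003 ]
y2 [ 0.565  -0.2023  0.003 ] [ 0.5604 -0.204   0.003 ]
hubtop [0.587  0.1137 0.129 ] [0.5706 0.114  0.129 ]
tub [0.586 0.364 0.03 ] [0.594 0.366 0.03 ]
tape [ 0.581 -0.418  0.03 ] [ 0.554 -0.409  0.03 ]
wr [0.46  0.315 0.03 ] [0.408 0.311 0.03 ]
```

View pics/c1.png

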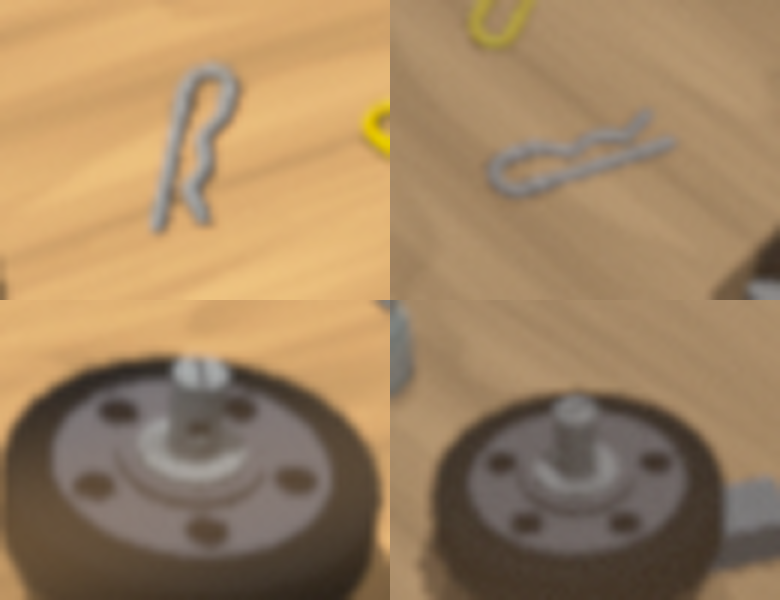

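The crop shows the bare-steel clip with its head loop at the top (scene) and leg tip at scene (216,271), so it is the right one. The axle top is at scene (386,187) and side (306,172), and the hole faces the scene camera.

```bash
cat >> h.py <<'E'
def tri(prs):
    A=np.zeros((3,3));b=np.zeros(3)
    for C,p in prs:
        P,d=ray(C,p);d=d/np.linalg.norm(d);Q=np.eye(3)-np.outer(d,d);A+=Q;b+=Q@P
    return np.linalg.solve(A,b)
def tool():
    o=env.get_obs(); return np.array(o["tool_pos"]),R.from_euler("xyz",o["tool_rot"],degrees=True).as_matrix()
E
python3 - <<'E'
from h import *
S,D=cam("scene"),cam("side")
print("top",tri([(S,(386.3,187.2)),(D,(305.8,172.5))]))
for n,a,b in (("headback",(225.5,244.7),(372.5,291.3)),("tip",(216.3,271),(402,286.8))):
    print(n,onz(S,a,.003).round(4),onz(D,b,.003).round(4))
print("beamend",onz(S,(389,237),.06),onz(D,(338,190),.06))
p,M=tool(); W=cam("wrist"); print("wrist in tool",M.T@(W[0]-p)); print((M.T@W[1]).round(3),W[2:])
E
```

```text
top [0.57684992 0.12224135 0.12208096]
headback [ 0.4727 -0.2688  0.003 ] [ 0.4743 -0.2692  0.003 ]
tip [ 0.5468 -0.3097  0.003 ] [ 0.5444 -0.3134  0.003 ]
beamend [0.67441138 0.07291695 0.06      ] [0.64425486 0.04413272 0.06      ]
wrist in tool [ 7.61263545e-02 -9.00630583e-05 -1.90324769e-01]
[[ 0.     0.962  0.275]
 [ 1.    -0.    -0.001]
 [-0.001  0.275 -0.962]] (np.float64(287.80955951700673), 325.2804088063708, 194.7808655710963)
```

```bash
cat >> h.py <<'E'
def row(pos,yaw,roll=180,pitch=0):
    p,M=tool(); T=R.from_euler("xyz",[roll,pitch,yaw],degrees=True).as_matrix()
    r=np.r_[M.T@(np.array(pos)-p)/.2,R.from_matrix(M.T@T).as_rotvec()/1.5]; print("row",r.round(4).tolist())
E
python3 - <<'E'
from h import *
row((.577,.122,.185),143)
E
```

```text
row [-2.6111, -1.8805, 0.0454, 0.0001, 0.0, 0.2474]
```

{"fn": "apply_moves", "kwargs": {"moves": [[-0.87,-0.627,0,0,0,0,1],[-0.87,-0.627,0,0,0,0,1],[-0.87,-0.627,0,0,0,0,1],[-0.87,-0.627,0,0,0,0,1],[-0.87,-0.627,0,0,0,0,1]]}}

```text
time_s: 1.2
tool_pos: [0.3151, 0.4524, 0.1946]
tool_rot: [-180.0, 0.2, 163.8]
force: [0.2, -0.2, 0.9]
grip_width: 0.0872
grasp_force: 0.0
```

{"fn": "apply_moves", "kwargs": {"moves": [[-0.87,-0.627,0,0,0,0,1],[-0.87,-0.627,0,0,0,0,1],[-0.87,-0.627,0,0,0,0,1],[-0.87,-0.627,0,0,0,0,1],[-0.87,-0.627,0,0,0,0,1]]}}

```text
time_s: 1.7
tool_pos: [0.4472, 0.2842, 0.1946]
tool_rot: [-180.0, 0.1, 163.8]
force: [-0.5, -1.1, 0.5]
grip_width: 0.0868
grasp_force: 0.0
```

{"fn": "apply_moves", "kwargs": {"moves": [[-0.87,-0.627,0.045,0,0,0.247,1],[-0.87,-0.627,0.045,0,0,0.247,1],[-0.87,-0.627,0.045,0,0,0.247,1],[-0.87,-0.627,0.045,0,0,0.247,1],[-0.87,-0.627,0.045,0,0,0.247,1],[-0.87,-0.627,0.045,0,0,0.247,1],[-0.87,-0.627,0.045,0,0,0.247,1]]}}

```text
time_s: 2.4
tool_pos: [0.576, 0.124, 0.1848]
tool_rot: [180.0, -0.1, 143.1]
force: [-1.0, 1.0, 0.1]
grip_width: 0.0868
grasp_force: 0.0
```

```bash
python3 - <<'E'
from h import *
W=cam("wrist"); im=viewer.read_camera("wrist"); cv2.imwrite("pics/w0.png",im[...,::-1])
print(tool()[0],env.get_obs()["tool_rot"],proj(W,(.577,.122,.122)))
c=proj(W,(.577,.122,.122)).astype(int)
up(im,max(0,c[0]-100),max(0,c[1]-75),200,150,4,"pics/w0c.png"); print(c-[100,75])
E
```

```text
[0.57574315 0.12471665 0.18491026] [ 1.79966650e+02 -9.05681172e-02  1.43215946e+02] [324.340438   200.91955423]
[224 125]
```

View pics/w0c.png

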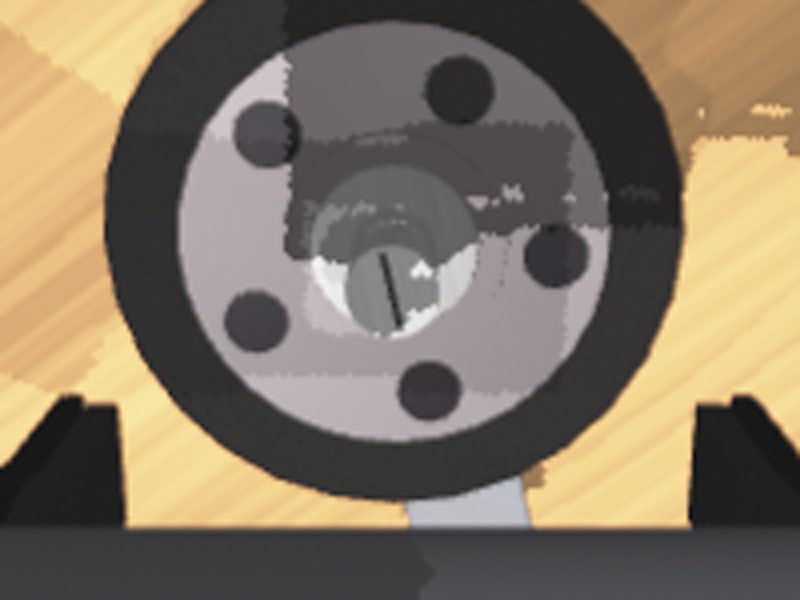

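The wrist view shows the axle top centred at crop (392,291), i.e. full-image (322,197.8). The slot line runs from (382,254) to (401,328).

```bash
python3 - <<'E'
from h import *
S,D,W=cam("scene"),cam("side"),cam("wrist")
c=(322,197.8)
X=tri([(S,(386.3,187.2)),(D,(305.8,172.5)),(W,c)]);print(X)
for z in(.119,.122,.129):
    print(z,onz(W,c,z)[:2],onz(S,(386.3,187.2),z)[:2],onz(D,(305.8,172.5),z)[:2])
    print(np.linalg.norm(onz(W,(224+345/4,125+291/4),z)-onz(W,(224+440/4,125+291/4),z)))
a=onz(W,(224+382/4,125+254/4),.122);b=onz(W,(224+401/4,125+328/4),.122);d=b-a
print(d,np.degrees(np.arctan2(d[1],d[0])))
im=cv2.imread("pics/w0.png")
crop=im[125:275,224:424];g=cv2.cvtColor(crop,cv2.COLOR_BGR2GRAY)
roi=g[62:84,88:110];ys,xs=np.where(roi<60);pts=np.c_[xs+312,ys+187].astype(float)
if len(pts)>3:
    vx,vy,x0,y0=cv2.fitLine(pts.astype(np.float32),cv2.DIST_L2,0,.01,.01).ravel()
    a=onz(W,(x0-8*vx,y0-8*vy),.122);b=onz(W,(x0+8*vx,y0+8*vy),.122);d=b-a
    print(len(pts),(x0,y0),onz(W,(x0,y0),.122),np.degrees(np.arctan2(d[1],d[0])))
# touch pose
row((X[0],X[1],.150),143)
E
```

```text
[0.57532153 0.12259454 0.12142246]
0.119 [0.57376122 0.12226774] [0.57391956 0.12410514] [0.57945266 0.12584245]
0.02205329726549918
0.122 [0.57307068 0.12282273] [0.57713524 0.12168919] [0.57713159 0.12298319]
0.02179521622048794
0.129 [0.57145942 0.12411771] [0.58463851 0.116052  ] [0.57171576 0.11631158]
0.021193027115461543
[ 0.01675875 -0.00714455  0.        ] -23.089403726917308
12 (np.float32(321.16666), np.float32(196.83333)) [0.57187461 0.12276589 0.122     ] -23.732501522750386
row [-0.0049, -0.0099, 0.1745, 0.0004, -0.0011, 0.0025]
```

{"fn": "apply_moves", "kwargs": {"moves": [[-0.005,-0.01,0,0,0,0,0],[-0.005,-0.01,0,0,0,0,0],[-0.005,-0.01,0,0,0,0,0],[-0.005,-0.01,0,0,0,0,0],[-0.005,-0.01,0.1,0,0,0,0],[-0.005,-0.01,0.25,0,0,0,0],[-0.005,-0.01,0.25,0,0,0,0]], "grip_force": 20}}

```text
time_s: 3.15
tool_pos: [0.5733, 0.1193, 0.1313]
tool_rot: [-179.7, -0.2, 143.0]
force: [-0.0, -0.4, -1.4]
grip_width: 0.0391
grasp_force: 0.0
```

{"fn": "apply_moves", "kwargs": {"moves": [[0,0,0,0,0,0,0],[0,0,0,0,0,0,0],[0,0,0,0,0,0,0],[0,0,0,0,0,0,0],[0,0,0,0,0,0,0],[0,0,0,0,0,0,0]]}}

```text
time_s: 3.75
tool_pos: [0.5765, 0.1198, 0.1354]
tool_rot: [180.0, 0.0, 143.0]
force: [0.2, 0.1, -0.2]
grip_width: 0.001
grasp_force: 0.0
```

{"fn": "apply_moves", "kwargs": {"moves": [[0,0,0.005,0,0,0,0],[0,0,0.01,0,0,0,0],[0,0,0.015,0,0,0,0],[0,0,0.02,0,0,0,0],[0,0,0.02,0,0,0,0]]}}

```text
time_s: 4.25
tool_pos: [0.5762, 0.1197, 0.1308]
tool_rot: [-180.0, -0.0, 143.0]
force: [0.2, -0.5, -0.4]
grip_width: 0.0003
grasp_force: 0.0
```

{"fn": "apply_moves", "kwargs": {"moves": [[0,0,0.01,0,0,0,0],[0,0,0.02,0,0,0,0],[0,0,0.025,0,0,0,0],[0,0,0.025,0,0,0,0]]}}

```text
time_s: 4.65
tool_pos: [0.5762, 0.1197, 0.1258]
tool_rot: [-180.0, -0.0, 143.0]
force: [-0.3, 0.5, -0.1]
grip_width: 0.0005
grasp_force: 0.0
```

{"fn": "apply_moves", "kwargs": {"moves": [[0,0,0.005,0,0,0,0],[0,0,0.01,0,0,0,0],[0,0,0.01,0,0,0,0]]}}

```text
time_s: 4.95
tool_pos: [0.5763, 0.1197, 0.1239]
tool_rot: [-180.0, -0.0, 143.0]
force: [0.0, -0.2, 1.2]
grip_width: 0.0009
grasp_force: 0.0
```

{"fn": "apply_moves", "kwargs": {"moves": [[0,0,0.005,0,0,0,0],[0,0,0.01,0,0,0,0],[0,0,0.01,0,0,0,0]]}}

```text
time_s: 5.25
tool_pos: [0.5762, 0.1197, 0.1219]
tool_rot: [-180.0, -0.0, 143.0]
force: [0.1, -0.6, -0.0]
grip_width: 0.0003
grasp_force: 0.0
```

{"fn": "apply_moves", "kwargs": {"moves": [[0,0,0.005,0,0,0,0],[0,0,0.005,0,0,0,0]]}}

```text
time_s: 5.45
tool_pos: [0.5763, 0.1197, 0.1209]
tool_rot: [-180.0, -0.0, 143.0]
force: [0.1, -0.1, -0.9]
grip_width: 0.0004
grasp_force: 0.0
```

{"fn": "apply_moves", "kwargs": {"moves": [[0,0,0.005,0,0,0,0],[0,0,0.005,0,0,0,0]]}}

```text
time_s: 5.65
tool_pos: [0.5763, 0.1197, 0.1199]
tool_rot: [-180.0, -0.0, 143.0]
force: [0.4, -0.2, 0.8]
grip_width: 0.0005
grasp_force: 0.0
```

{"fn": "apply_moves", "kwargs": {"moves": [[0,0,0.005,0,0,0,0],[0,0,0.005,0,0,0,0]]}}

```text
time_s: 5.85
tool_pos: [0.5763, 0.1197, 0.1189]
tool_rot: [-180.0, -0.0, 143.0]
force: [-0.7, -0.3, 0.4]
grip_width: 0.0004
grasp_force: 0.0
```

{"fn": "apply_moves", "kwargs": {"moves": [[0,0,0.005,0,0,0,0],[0,0,0.005,0,0,0,0]]}}

```text
time_s: 6.05
tool_pos: [0.5762, 0.1197, 0.1179]
tool_rot: [-180.0, -0.0, 143.0]
force: [0.5, -0.5, -0.2]
grip_width: 0.0001
grasp_force: 0.0
```

{"fn": "apply_moves", "kwargs": {"moves": [[0,0,0.005,0,0,0,0],[0,0,0.005,0,0,0,0]]}}

```text
time_s: 6.25
tool_pos: [0.5763, 0.1197, 0.1169]
tool_rot: [-180.0, -0.0, 143.0]
force: [-0.6, -0.3, 0.3]
grip_width: 0.0004
grasp_force: 0.0
```

```bash
python3 - <<'E'
from h import *
a=viewer.read_camera("scene"); b=viewer.read_camera("side")
f=lambda im,x,y:cv2.resize(im[y:y+50,x:x+65,::-1],(390,300),interpolation=cv2.INTER_CUBIC)
cv2.imwrite("pics/t1.png",np.hstack([f(a,353,165),f(b,275,145)]))
E
```

```text
(no output)
```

View pics/t1.png

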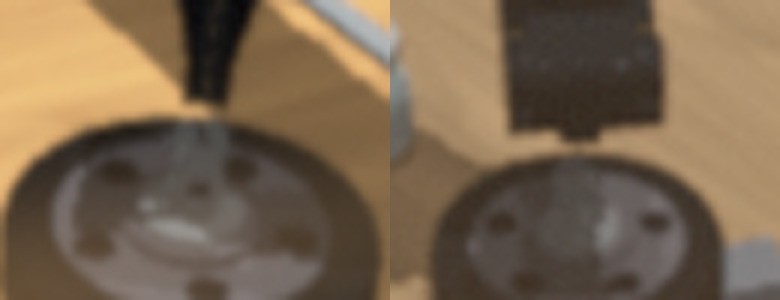

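The tips (scene crop y≈100, side y≈138) still hang a few pixels above the axle top (133 and 165). Checking camera against TCP.

```bash
python3 - <<'E'
from h import *
S,D=cam("scene"),cam("side")
p,_=tool();print(p)
for C,o in((S,(353,165)),(D,(275,145))): print((proj(C,p)-o)*6, (proj(C,p-[0,0,.008])-o)*6,)
print("hub px tri from corr")
E
```

```text
[0.57634836 0.11971355 0.11706771]
[193.48051237 143.11627251] [191.67439202 158.655449  ]
[187.99346118 175.86703202] [188.43884915 187.61394708]
hub px tri from corr
```

Both cameras say the tips really sit about 18–20 mm above the reported TCP, so I will keep feeling downwards carefully.

{"fn": "apply_moves", "kwargs": {"moves": [[0,0,0.01,0,0,0,0],[0,0,0.02,0,0,0,0],[0,0,0.02,0,0,0,0]]}}

```text
time_s: 6.65
tool_pos: [0.576, 0.1196, 0.1126]
tool_rot: [-180.0, -0.0, 143.0]
force: [-0.5, 0.6, 0.8]
grip_width: 0.0003
grasp_force: 0.0
```

{"fn": "apply_moves", "kwargs": {"moves": [[0,0,0.01,0,0,0,0],[0,0,0.02,0,0,0,0],[0,0,0.02,0,0,0,0]]}}

```text
time_s: 6.95
tool_pos: [0.5761, 0.1196, 0.1087]
tool_rot: [-180.0, -0.0, 143.0]
force: [0.0, -0.0, -0.3]
grip_width: 0.0006
grasp_force: 0.0
```

{"fn": "apply_moves", "kwargs": {"moves": [[0,0,0.01,0,0,0,0],[0,0,0.015,0,0,0,0],[0,0,0.015,0,0,0,0]]}}

```text
time_s: 7.25
tool_pos: [0.5762, 0.1197, 0.1059]
tool_rot: [-180.0, -0.0, 143.0]
force: [-0.7, 0.3, 0.8]
grip_width: 0.0
grasp_force: 0.0
```

{"fn": "apply_moves", "kwargs": {"moves": [[0,0,0.005,0,0,0,0],[0,0,0.01,0,0,0,0],[0,0,0.01,0,0,0,0]]}}

```text
time_s: 7.55
tool_pos: [0.5763, 0.1197, 0.1039]
tool_rot: [-180.0, -0.0, 143.0]
force: [-0.1, -0.2, -0.6]
grip_width: 0.0005
grasp_force: 0.0
```

{"fn": "apply_moves", "kwargs": {"moves": [[0,0,0.005,0,0,0,0],[0,0,0.005,0,0,0,0]]}}

```text
time_s: 7.75
tool_pos: [0.5763, 0.1197, 0.103]
tool_rot: [-180.0, -0.0, 143.0]
force: [1.0, 0.8, -0.9]
grip_width: 0.0001
grasp_force: 0.0
```

{"fn": "apply_moves", "kwargs": {"moves": [[0,0,0.005,0,0,0,0],[0,0,0.005,0,0,0,0]]}}

```text
time_s: 7.95
tool_pos: [0.5763, 0.1197, 0.1019]
tool_rot: [-180.0, -0.0, 143.0]
force: [-0.5, 0.8, -0.0]
grip_width: 0.0003
grasp_force: 0.0
```

{"fn": "apply_moves", "kwargs": {"moves": [[0,0,0.005,0,0,0,0],[0,0,0.005,0,0,0,0]]}}

```text
time_s: 8.15
tool_pos: [0.5763, 0.1197, 0.1009]
tool_rot: [-180.0, -0.0, 143.0]
force: [-0.0, -0.2, -1.2]
grip_width: 0.0009
grasp_force: 0.0
```

{"fn": "apply_moves", "kwargs": {"moves": [[0,0,0.005,0,0,0,0],[0,0,0.005,0,0,0,0]]}}

```text
time_s: 8.35
tool_pos: [0.5763, 0.1197, 0.0999]
tool_rot: [-180.0, -0.0, 143.0]
force: [-0.1, -0.2, -0.1]
grip_width: 0.0004
grasp_force: 0.0
```

{"fn": "apply_moves", "kwargs": {"moves": [[0,0,0.005,0,0,0,0],[0,0,0.005,0,0,0,0]]}}

```text
time_s: 8.55
tool_pos: [0.5763, 0.1197, 0.0989]
tool_rot: [-180.0, -0.0, 143.0]
force: [-0.4, 0.7, -0.3]
grip_width: 0.0006
grasp_force: 0.0
```

{"fn": "apply_moves", "kwargs": {"moves": [[0,0,0.005,0,0,0,0],[0,0,0.005,0,0,0,0]]}}

```text
time_s: 8.75
tool_pos: [0.5763, 0.1197, 0.0979]
tool_rot: [-180.0, -0.0, 143.0]
force: [0.1, -0.3, 0.2]
grip_width: 0.0003
grasp_force: 0.0
```

{"fn": "apply_moves", "kwargs": {"moves": [[0,0,0.005,0,0,0,0],[0,0,0.005,0,0,0,0]]}}

```text
time_s: 8.95
tool_pos: [0.5762, 0.1197, 0.0969]
tool_rot: [-180.0, -0.0, 143.0]
force: [0.3, 0.6, 0.4]
grip_width: 0.0005
grasp_force: 0.0
```

```bash
python3 - <<'E'
from h import *
a=viewer.read_camera("scene"); b=viewer.read_camera("side");w=viewer.read_camera("wrist")
f=lambda im,x,y,s=6:cv2.resize(im[y:y+300//s,x:x+390//s,::-1],(390,300),interpolation=cv2.INTER_CUBIC)
cv2.imwrite("pics/t2.png",np.vstack([np.hstack([f(a,353,165),f(b,275,145)]),np.hstack([f(w,260,150,3),f(a,330,100,3)])]))
W=cam("wrist");print(proj(W,tool()[0]),proj(W,tool()[0]+[0,0,.019]))
E
```

```text
[325.59904081 224.32984287] [325.65548405 235.32566235]
```

View pics/t2.png

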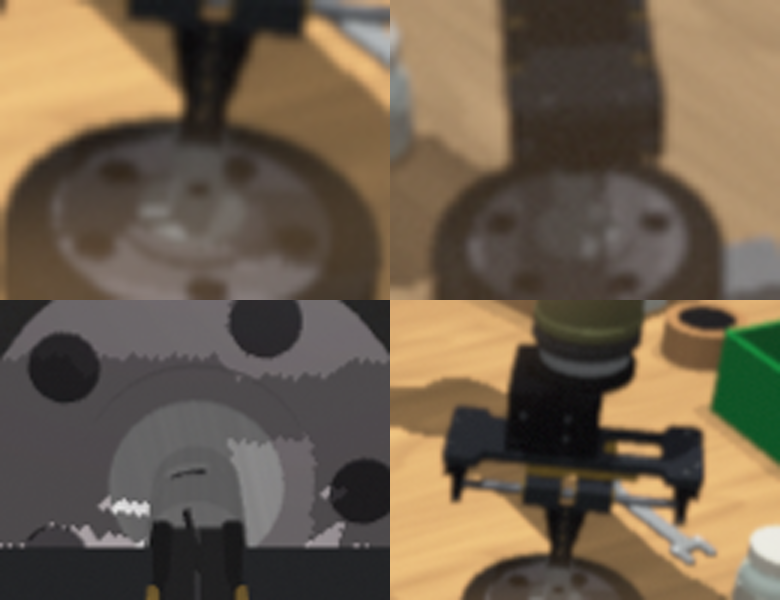

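Tips are now nearly on the axle top in both cameras (scene crop (203,140), side (590,160)). I'll continue the slow approach.

{"fn": "apply_moves", "kwargs": {"moves": [[0,0,0.005,0,0,0,0],[0,0,0.005,0,0,0,0]]}}

```text
time_s: 9.3
tool_pos: [0.5763, 0.1197, 0.0959]
tool_rot: [-180.0, -0.0, 143.0]
force: [0.2, 0.4, -1.2]
grip_width: 0.0006
grasp_force: 0.0
```

{"fn": "apply_moves", "kwargs": {"moves": [[0,0,0.005,0,0,0,0],[0,0,0.005,0,0,0,0]]}}

```text
time_s: 9.5
tool_pos: [0.5762, 0.1197, 0.0949]
tool_rot: [-180.0, -0.0, 143.0]
force: [-0.5, 0.7, 0.9]
grip_width: 0.0008
grasp_force: 0.0
```

{"fn": "apply_moves", "kwargs": {"moves": [[0,0,0.005,0,0,0,0],[0,0,0.005,0,0,0,0]]}}

```text
time_s: 9.7
tool_pos: [0.5765, 0.1197, 0.0944]
tool_rot: [180.0, 0.0, 143.0]
force: [-0.8, -1.6, 1.9]
grip_width: -0.0
grasp_force: 1.1
```

{"fn": "apply_moves", "kwargs": {"moves": [[0,0,0.005,0,0,0,0],[0,0,0.005,0,0,0,0]]}}

```text
time_s: 9.9
tool_pos: [0.5765, 0.1197, 0.0944]
tool_rot: [180.0, -0.0, 143.0]
force: [-3.8, -0.4, 7.0]
grip_width: 0.0005
grasp_force: 3.8
```

{"fn": "apply_moves", "kwargs": {"moves": [[0,0,0.005,0,0,0,0],[0,0,0.005,0,0,0,0]]}}

```text
time_s: 10.1
tool_pos: [0.5765, 0.1198, 0.0943]
tool_rot: [179.9, -0.0, 143.0]
force: [-4.8, -1.0, 12.3]
grip_width: 0.0004
grasp_force: 6.3
```

Contact: the axle top is felt at tool z = 0.0944, with about 5 N/mm compliance. Lifting, opening, and going to the clip.

{"fn": "apply_moves", "kwargs": {"moves": [[0,0,-0.15,0,0,0,1],[0,0,-0.35,0,0,0,1],[-0.43,-0.92,-0.35,0,0,0,1],[-0.43,-0.92,-0.35,0,0,0,1],[-0.43,-0.92,-0.35,0,0,0,1],[-0.43,-0.92,-0.35,0,0,0,1],[-0.43,-0.92,-0.35,0,0,0,1]]}}

```text
time_s: 10.8
tool_pos: [0.5324, -0.0879, 0.1625]
tool_rot: [-179.9, 0.1, 142.4]
force: [0.1, -0.1, -0.4]
grip_width: 0.0488
grasp_force: 0.0
```

{"fn": "apply_moves", "kwargs": {"moves": [[-0.43,-0.92,0,0,0,-0.081,1],[-0.43,-0.92,0,0,0,-0.081,1],[-0.43,-0.92,0,0,0,-0.081,1],[-0.43,-0.92,0,0,0,-0.081,1],[-0.43,-0.92,0.15,0,0,-0.081,1],[-0.43,-0.92,0.15,0,0,-0.081,1],[-0.43,-0.92,0.15,0,0,-0.081,1],[-0.43,-0.92,0.15,0,0,-0.081,1]]}}

```text
time_s: 11.6
tool_pos: [0.4938, -0.2763, 0.1329]
tool_rot: [180.0, 0.1, 150.2]
force: [-0.5, 0.5, 0.1]
grip_width: 0.0871
grasp_force: 0.0
```

```bash
python3 - <<'E'
from h import *
W=cam("wrist"); im=viewer.read_camera("wrist"); cv2.imwrite("pics/w1.png",im[...,::-1])
p,M=tool();print(p,env.get_obs()["tool_rot"])
c=proj(W,(.51,-.29,.003));print(c)
g=masks_of("wrist","clip");print([(np.round(m["location"]).tolist(),round(m["conf"],2),int(m["pixels"].sum())) for m in g])
x0,y0=max(0,int(c[0])-90),max(0,int(c[1])-65);print(x0,y0)
up(im,x0,y0,180,130,4,"pics/w1c.png")
np.save("m1.npy",np.array([m["pixels"] for m in g]))
E
```

```text
[ 0.49391642 -0.27638736  0.13304924] [1.79947894e+02 8.18151117e-02 1.50153241e+02]
[321.83339429 199.27790785]
[([323.0, 195.0], 0.86, 833), ([405.0, 200.0], 0.67, 797), ([362.0, 84.0], 0.59, 976)]
231 134
```

View pics/w1c.png

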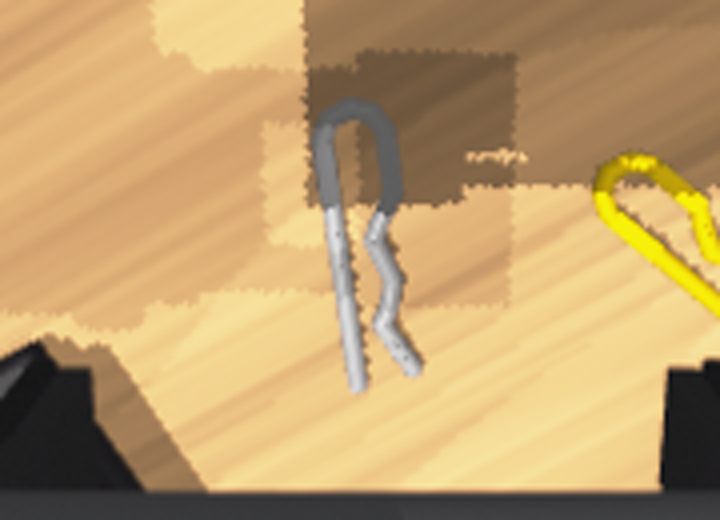

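The enlarged wrist crop confirms the bare-steel clip: head loop back at (352,100), straight leg from (331,200) to tip (361,391), wavy bow on the right. The yellow one is at the far right.

```bash
cat > clip.py <<'E'
from h import *
W=cam("wrist"); P=lambda x,y:onz(W,(231+x/4,134+y/4),.003)[:2]
a,b,hb,t=P(331,200),P(355,350),P(352,99),P(361,391)
m=np.load("m1.npy")[0]; ys,xs=np.where(m)
pts=np.array([onz(W,(x,y),.003)[:2] for x,y in zip(xs,ys)])
d=(b-a)/np.linalg.norm(b-a); yaw=np.degrees(np.arctan2(d[1],d[0])); n=np.array([-d[1],d[0]])
print("yaw",yaw,"mask along",((pts-t)@d).min(),((pts-t)@d).max(),"across",((pts-t)@n).min(),((pts-t)@n).max())
print("len",(t-hb)@d, "leg->",(hb-t)@n)
O=(t-68e-3*d)+.009*n; O2=hb+.021*d; O2=O2+((O-O2)@n)*n
print("origin",O,O2)
O=(O+O2)/2
p,M=tool(); 
row((O[0],O[1],.05),yaw+180)
E
python3 clip.py
```

```text
yaw -21.611344103448197 mask along -0.08885631450899904 -0.0010058706081066122 across -0.00359891431879707 0.021960223006151136
len 0.08754493675528956 leg-> 0.010441292484927594
origin [ 0.48520052 -0.27803011] [ 0.4865533  -0.27856602]
row [0.0308, -0.0276, 0.4154, 0.0005, 0.0011, -0.096]
```

{"fn": "apply_moves", "kwargs": {"moves": [[0.03,-0.028,0,0,0,-0.096,0.5],[0.03,-0.028,0.2,0,0,-0.096,0.5],[0.03,-0.028,0.3,0,0,-0.096,0.5],[0.03,-0.028,0.3,0,0,-0.096,0.5],[0.03,-0.028,0.3,0,0,-0.096,0.5],[0.03,-0.028,0.5,0,0,-0.096,0.5],[0.03,-0.028,0.64,0,0,-0.096,0.5],[0.03,-0.028,0.64,0,0,-0.096,0.5]]}}

```text
time_s: 12.5
tool_pos: [0.4831, -0.2783, 0.0025]
tool_rot: [180.0, -0.2, 158.3]
force: [-0.3, 0.8, -0.1]
grip_width: 0.0439
grasp_force: 0.0
```

{"fn": "apply_moves", "kwargs": {"moves": [[0,0,0.025,0,0,0,0.5],[0,0,0.05,0,0,0,0.5],[0,0,0.05,0,0,0,0.5]]}}

```text
time_s: 12.8
tool_pos: [0.4854, -0.2799, -0.0049]
tool_rot: [180.0, 0.1, 158.3]
force: [-0.3, -0.4, -0.6]
grip_width: 0.0434
grasp_force: 0.0
```

{"fn": "apply_moves", "kwargs": {"moves": [[0,0,0.025,0,0,0,0.5],[0,0,0.05,0,0,0,0.5],[0,0,0.06,0,0,0,0.5],[0,0,0.06,0,0,0,0.5]]}}

```text
time_s: 13.2
tool_pos: [0.4841, -0.2794, -0.0184]
tool_rot: [180.0, -0.0, 158.2]
force: [-1.1, -0.4, 0.7]
grip_width: 0.0437
grasp_force: 0.0
```

{"fn": "apply_moves", "kwargs": {"moves": [[0,0,0.01,0,0,0,0.5],[0,0,0.01,0,0,0,0.5]]}}

```text
time_s: 13.4
tool_pos: [0.4843, -0.2795, -0.0201]
tool_rot: [180.0, -0.0, 158.2]
force: [-1.4, 0.3, 1.1]
grip_width: 0.0435
grasp_force: 0.0
```

{"fn": "apply_moves", "kwargs": {"moves": [[0,0,0.01,0,0,0,0.5],[0,0,0.01,0,0,0,0.5]]}}

```text
time_s: 13.6
tool_pos: [0.4843, -0.2795, -0.0222]
tool_rot: [180.0, -0.0, 158.2]
force: [-0.3, -0.3, 0.0]
grip_width: 0.0435
grasp_force: 0.0
```

{"fn": "apply_moves", "kwargs": {"moves": [[0,0,0.005,0,0,0,0.5],[0,0,0.01,0,0,0,0.5],[0,0,0.01,0,0,0,0.5]]}}

```text
time_s: 13.9
tool_pos: [0.4843, -0.2795, -0.0241]
tool_rot: [180.0, -0.0, 158.2]
force: [0.2, 0.3, 0.2]
grip_width: 0.0434
grasp_force: 0.0
```

{"fn": "apply_moves", "kwargs": {"moves": [[0,0,0.005,0,0,0,0.5],[0,0,0.01,0,0,0,0.5],[0,0,0.01,0,0,0,0.5]]}}

```text
time_s: 14.2
tool_pos: [0.4843, -0.2795, -0.0261]
tool_rot: [180.0, -0.0, 158.2]
force: [0.2, 0.2, -0.3]
grip_width: 0.0436
grasp_force: 0.0
```

{"fn": "apply_moves", "kwargs": {"moves": [[0,0,0.005,0,0,0,0.5],[0,0,0.01,0,0,0,0.5],[0,0,0.01,0,0,0,0.5]]}}

```text
time_s: 14.5
tool_pos: [0.4845, -0.2796, -0.028]
tool_rot: [180.0, 0.0, 158.2]
force: [-0.8, -0.1, -0.1]
grip_width: 0.0434
grasp_force: 0.0
```

{"fn": "apply_moves", "kwargs": {"moves": [[0,0,0.005,0,0,0,0.5],[0,0,0.01,0,0,0,0.5]]}}

```text
time_s: 14.7
tool_pos: [0.4845, -0.2796, -0.0281]
tool_rot: [179.9, -0.0, 158.2]
force: [-5.9, 4.2, 23.0]
grip_width: 0.0434
grasp_force: 11.3
```

```bash
python3 - <<'E'
from h import *
W=cam("wrist"); im=viewer.read_camera("wrist"); cv2.imwrite("pics/w2.png",im[...,::-1])
a=viewer.read_camera("scene")
o=env.get_obs();print(o["tool_pos"],o["force"])
big=cv2.resize(im[150:350,225:425,::-1],(500,500),interpolation=cv2.INTER_CUBIC)
s=cv2.resize(a[225:285,195:231,::-1],(300,500),interpolation=cv2.INTER_CUBIC)
cv2.imwrite("pics/w2c.png",np.hstack([big,s]))
E
```

```text
[ 0.48450212 -0.27956049 -0.02811681] [-4.83701683  3.68215305 15.82314449]
```

View pics/w2c.png

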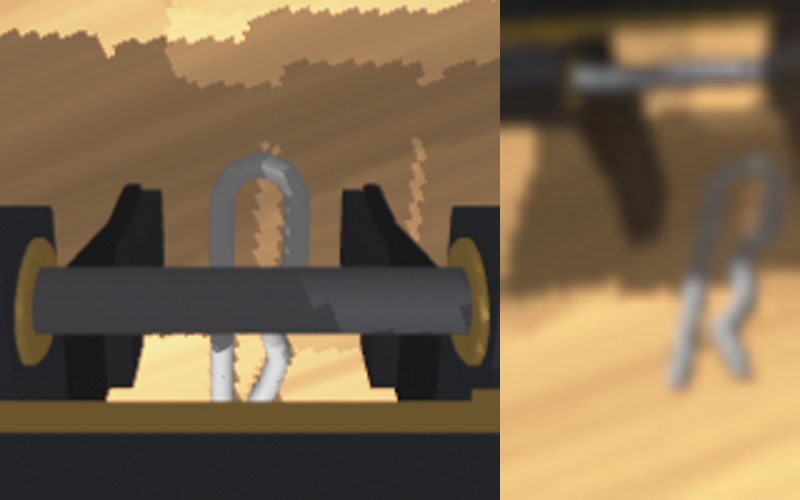

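The head sits between the fingers (wrist crop, head loop at (260,165)), and table contact is at tool z −0.028. So the axle top is 122.4 mm above the table and the hole at 100.4 mm. Easing up and gripping.

{"fn": "apply_moves", "kwargs": {"moves": [[0,0,-0.0175,0,0,0,0.5],[0,0,-0.0175,0,0,0,0.3],[0,0,-0.0175,0,0,0,0],[0,0,-0.0175,0,0,0,0],[0,0,-0.0175,0,0,0,0],[0,0,-0.0175,0,0,0,0]], "grip_force": 50}}

```text
time_s: 15.4
tool_pos: [0.4842, -0.2794, -0.0268]
tool_rot: [180.0, -0.0, 158.2]
force: [0.1, -0.1, -0.4]
grip_width: 0.0228
grasp_force: 50.0
```

{"fn": "apply_moves", "kwargs": {"moves": [[0,0,-0.1,0,0,0,0],[0,0,-0.35,0,0,0,0],[0.04,0.25,-0.6,0,0,0,0],[0.09,0.5,-0.785,0,0,0,0],[0.09,0.75,-0.785,0,0,0,0],[0.09,1,-0.785,0,0,0,0]]}}

```text
time_s: 16.0
tool_pos: [0.5333, -0.1129, 0.1302]
tool_rot: [179.9, 0.2, 158.1]
force: [0.9, -0.3, -0.6]
grip_width: 0.0232
grasp_force: 50.0
```

{"fn": "apply_moves", "kwargs": {"moves": [[0.02,0.25,0,0,0,0.019,0],[0.04,0.5,0,0,0,0.019,0],[0.06,0.75,0,0,0,0.019,0],[0.09,0.9,0,0,0,0.019,0],[0.09,1,0,0,0,0.019,0],[0.09,1,0,0,0,0.019,0],[0.09,1,0,0,0,0.019,0],[0.09,1,0,0,0,0.019,0],[0.09,1,0,0,0,0.019,0],[0.09,1,0,0,0,0.019,0]]}}

```text
time_s: 17.0
tool_pos: [0.5894, 0.0771, 0.128]
tool_rot: [180.0, 0.0, 156.5]
force: [-0.4, 0.8, -0.7]
grip_width: 0.0227
grasp_force: 50.0
```

```bash
python3 - <<'E'
from h import *
W=cam("wrist"); im=viewer.read_camera("wrist"); cv2.imwrite("pics/w3.png",im[...,::-1])
o=env.get_obs();print(o["tool_pos"],o["tool_rot"],o["grip_width"])
c=proj(W,(.5745,.1225,.122));print(c)
cv2.imwrite("pics/w3c.png",cv2.resize(im[100:300,195:455,::-1],(780,600),interpolation=cv2.INTER_CUBIC))
E
```

```text
[0.58938171 0.0775219  0.12793425] [1.79988932e+02 1.06402748e-02 1.56509818e+02] 0.02349445192185023
[376.43860472 178.71470089]
```

View pics/w3c.png

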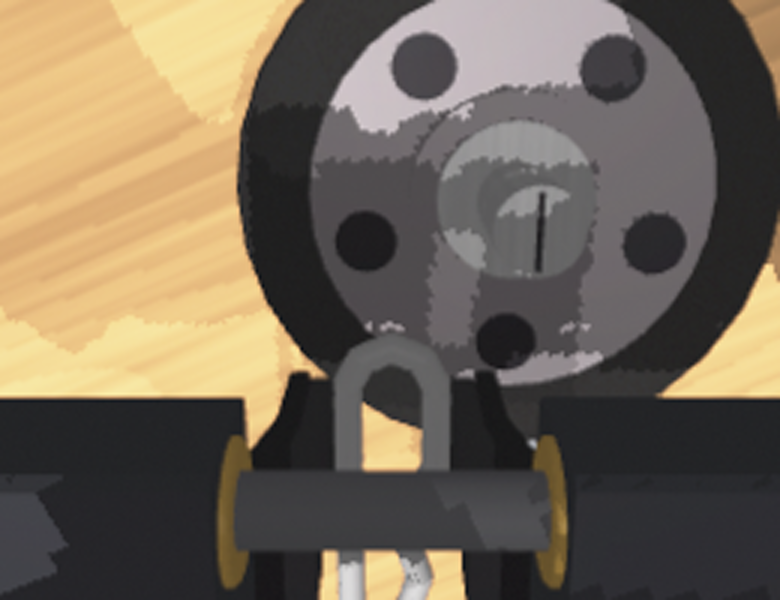

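The leg is parallel to the tool x axis (crop x≈349 at both y≈430 and y≈575). The axle top is centred at (541,231), with the slot running (543,193)–(539,270).

```bash
python3 - <<'E'
from h import *
W=cam("wrist"); p,M=tool()
P=lambda x,y,z:M.T@(onz(W,(195+x/3,100+y/3),z)-p)*1000
zw=p[2]+.0298
for q in((349,400),(349,460),(349,575),(435,440),(392,338)): print("clip",q,P(*q,zw).round(1))
for q in((541,231),(543,193),(539,270),(494,231),(590,231)): print("axle",q,P(*q,.1224).round(1))
a=P(543,193,.1224);b=P(539,270,.1224);print(np.degrees(np.arctan2((b-a)[1],-(b-a)[0])))
print("world axle",onz(W,(195+541/3,100+231/3),.1224), np.degrees(np.arctan2(M[1,0],M[0,0])))
E
```

```text
clip (349, 400) [  6.1  -8.5 -29.8]
clip (349, 460) [ -7.2  -8.6 -29.8]
clip (349, 575) [-34.4  -9.  -29.8]
clip (435, 440) [ -2.7   9.  -29.8]
clip (392, 338) [ 19.3   0.2 -29.8]
axle (541, 231) [33.1 34.8  5.5]
axle (543, 193) [42.  34.8  5.5]
axle (539, 270) [23.7 34.8  5.5]
axle (494, 231) [33.1 23.9  5.5]
axle (590, 231) [33.1 46.1  5.5]
-0.1402619206403365
world axle [0.57291501 0.12259903 0.1224    ] 156.50981766147322
```

{"fn": "apply_moves", "kwargs": {"moves": [[0.2,0.08,0,0,0,0,0],[0.4,0.15,0,0,0,0,0],[0.6065,0.22,0,0,0,0,0],[0.6065,0.22,0,0,0,0,0],[0.6065,0.22,0.1,0,0,0,0],[0.6065,0.22,0.2,0,0,0,0],[0.6065,0.22,0.287,0,0,0,0],[0.6065,0.22,0.287,0,0,0,0],[0.6065,0.22,0.287,0,0,0,0],[0.6065,0.22,0.287,0,0,0,0],[0.6065,0.22,0.287,0,0,0,0],[0.6065,0.22,0.287,0,0,0,0]]}}

```text
time_s: 18.25
tool_pos: [0.4961, 0.1674, 0.0712]
tool_rot: [179.9, 0.1, 156.6]
force: [0.2, 0.3, -0.7]
grip_width: 0.023
grasp_force: 50.0
```

```bash
cat > st.py <<'E'
from h import *
o=env.get_obs();p,M=tool();n=np.array([.3985,.917]);d=np.array([.917,-.3985])
print("t",o["time_s"],"L err mm",1000*(p[:2]@n-.3498),"to home mm",1000*((np.array([.5443,.1450])-p[:2])@d),"z err",1000*(p[2]-.0706),"F along,lat,z",np.array(o["force"])[:2]@d,np.array(o["force"])[:2]@n,o["force"][2],"rot",o["tool_rot"],"grip",o["grip_width"])
E
python3 st.py; python3 - <<'E'
from h import *
S=cam("scene");D=cam("side");a=viewer.read_camera("scene");b=viewer.read_camera("side")
f=lambda im,x,y:cv2.resize(im[y:y+60,x:x+48,::-1],(384,480),interpolation=cv2.INTER_CUBIC)
cv2.imwrite("pics/i1.png",np.hstack([f(a,360,170),f(b,270,150)]))
E
```

```text
t 18.25 L err mm 1.381982838843443 to home mm 53.11189879122826 z err 0.5665431217760086 F along,lat,z 0.06909038853711666 0.3052016859203386 -0.6775933164610768 rot [1.79930168e+02 5.09883924e-02 1.56605910e+02] grip 0.02302364678085961
```

View pics/i1.png

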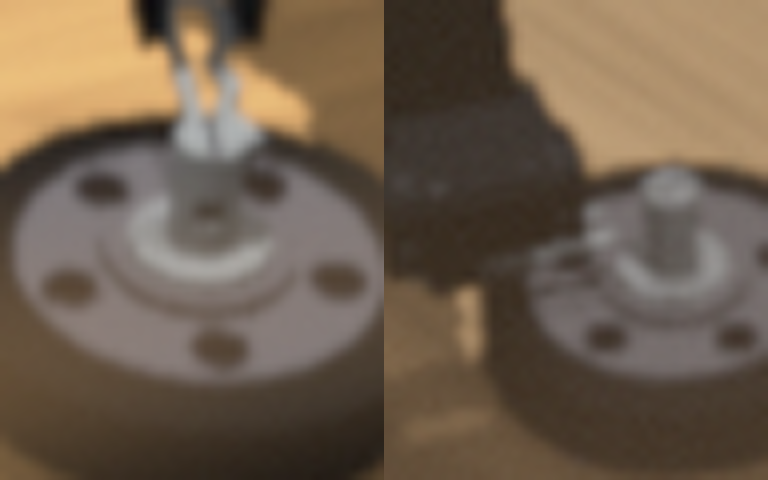

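The clip approaches the axle level and at about hole height (side view: leg at (585,245), axle at (670,225)). Correcting small offsets.

{"fn": "apply_moves", "kwargs": {"moves": [[0,-0.007,0.003,0,0,0,0],[0,-0.007,0.003,0,0,0,0],[0,-0.007,0.003,0,0,0,0],[0,-0.007,0.003,0,0,0,0]]}}

```text
time_s: 18.75
tool_pos: [0.495, 0.1659, 0.0697]
tool_rot: [180.0, 0.0, 156.6]
force: [0.5, -0.4, -0.8]
grip_width: 0.0233
grasp_force: 50.0
```

```bash
python3 st.py
```

```text
t 18.75 L err mm -0.4180950271586159 to home mm 53.56691047818043 z err -0.855201237712433 F along,lat,z 0.5775588439122792 -0.16909114834517758 -0.8269071959679561 rot [1.79996644e+02 3.45970929e-05 1.56610883e+02] grip 0.023319006197868673
```

{"fn": "apply_moves", "kwargs": {"moves": [[0,0.002,-0.0045,0,0,0,0],[0,0.002,-0.0045,0,0,0,0],[-0.01,0.002,-0.0045,0,0,0,0],[-0.02,0.002,-0.0045,0,0,0,0],[-0.03,0.002,-0.0045,0,0,0,0],[-0.035,0.002,-0.0045,0,0,0,0],[-0.035,0.002,-0.0045,0,0,0,0]]}}

```text
time_s: 19.45
tool_pos: [0.5018, 0.1633, 0.0706]
tool_rot: [-180.0, 0.0, 156.6]
force: [0.1, -0.6, -0.5]
grip_width: 0.0229
grasp_force: 50.0
```

```bash
python3 st.py
```

```text
t 19.45 L err mm -0.09180164888106246 to home mm 46.28915346594577 z err 0.03158031320833754 F along,lat,z 0.276665538584788 -0.4956534665053731 -0.4588421337544589 rot [-1.79999122e+02  7.01123166e-03  1.56585323e+02] grip 0.022876691630579954
```

{"fn": "apply_moves", "kwargs": {"moves": [[-0.005,0,0,0,0,0,0],[-0.01,0,0,0,0,0,0],[-0.015,0,0,0,0,0,0],[-0.015,0,0,0,0,0,0]]}}

```text
time_s: 19.85
tool_pos: [0.5045, 0.1622, 0.0707]
tool_rot: [180.0, 0.0, 156.6]
force: [-0.5, -0.1, -0.8]
grip_width: 0.0232
grasp_force: 50.0
```

```bash
python3 st.py
```

```text
t 19.85 L err mm -0.0396850906149715 to home mm 43.39295823156948 z err 0.07176691327466511 F along,lat,z -0.3836764565147801 -0.3290159870990589 -0.7564028339928219 rot [1.79995526e+02 8.15490867e-03 1.56597747e+02] grip 0.023221252304612566
```

{"fn": "apply_moves", "kwargs": {"moves": [[-0.005,0,0,0,0,0,0],[-0.01,0,0,0,0,0,0],[-0.015,0,0,0,0,0,0],[-0.015,0,0,0,0,0,0]]}}

```text
time_s: 20.25
tool_pos: [0.5072, 0.161, 0.0707]
tool_rot: [180.0, 0.0, 156.6]
force: [0.5, -0.4, -0.4]
grip_width: 0.0229
grasp_force: 50.0
```

```bash
python3 st.py
```

```text
t 20.25 L err mm -0.019927171009292977 to home mm 40.37900621923683 z err 0.0747213438106048 F along,lat,z 0.5858926544132751 -0.18507572808491268 -0.3658271766199938 rot [1.79996055e+02 9.10427907e-03 1.56598680e+02] grip 0.022858956877243992
```

{"fn": "apply_moves", "kwargs": {"moves": [[-0.005,0,0,0,0,0,0],[-0.01,0,0,0,0,0,0],[-0.015,0,0,0,0,0,0],[-0.015,0,0,0,0,0,0]]}}

```text
time_s: 20.65
tool_pos: [0.5099, 0.1597, 0.0706]
tool_rot: [-180.0, 0.0, 156.6]
force: [-1.0, -1.1, -0.3]
grip_width: 0.0232
grasp_force: 50.0
```

```bash
python3 st.py
```

```text
t 20.65 L err mm -0.19360926532424605 to home mm 37.406528310042816 z err -0.006151611961754955 F along,lat,z -0.5003878651528055 -1.368441582212077 -0.3062398035805901 rot [-1.79989447e+02  2.08007096e-03  1.56588988e+02] grip 0.023219477969842202
```

{"fn": "apply_moves", "kwargs": {"moves": [[-0.01,0,0,0,0,0,0],[-0.02,0,0,0,0,0,0],[-0.03,0,0,0,0,0,0],[-0.03,0,0,0,0,0,0]]}}

```text
time_s: 21.05
tool_pos: [0.5157, 0.1571, 0.0707]
tool_rot: [-180.0, 0.0, 156.6]
force: [0.4, -0.6, -1.3]
grip_width: 0.0231
grasp_force: 50.0
```

```bash
python3 st.py
```

```text
t 21.05 L err mm -0.18959212746727516 to home mm 31.033450788604608 z err 0.05148667516373384 F along,lat,z 0.637438251633554 -0.3472969825547043 -1.318358525850144 rot [-1.79994356e+02  2.53162108e-02  1.56580223e+02] grip 0.023052362919360848
```

The leg is about 14 mm into the axle with no force, so it is in the hole. Pressing on.

{"fn": "apply_moves", "kwargs": {"moves": [[-0.015,0,0,0,0,0,0],[-0.03,0,0,0,0,0,0],[-0.045,0,0,0,0,0,0],[-0.06,0,0,0,0,0,0],[-0.075,0,0,0,0,0,0],[-0.08,0,0,0,0,0,0]]}}

```text
time_s: 21.65
tool_pos: [0.5262, 0.1528, 0.0695]
tool_rot: [-179.9, -0.5, 156.7]
force: [-10.1, 3.6, 2.0]
grip_width: 0.0232
grasp_force: 50.0
```

```bash
python3 st.py
```

```text
t 21.65 L err mm -0.020095495991578893 to home mm 19.719061120889734 z err -1.0565337289915044 F along,lat,z -10.648177829751239 -0.7564764833765312 2.0373019759147613 rot [-179.88271896   -0.45363905  156.66255613] grip 0.02324787160653648
```

{"fn": "apply_moves", "kwargs": {"moves": [[-0.01,0,0,0,0,0,0],[-0.02,0,0,0,0,0,0],[-0.03,0,0,0,0,0,0],[-0.03,0,0,0,0,0,0]]}}

```text
time_s: 22.05
tool_pos: [0.5306, 0.151, 0.0693]
tool_rot: [-179.9, -0.6, 156.7]
force: [-10.8, 2.3, 2.2]
grip_width: 0.0235
grasp_force: 50.0
```

```bash
python3 st.py
```

```text
t 22.05 L err mm 0.09780215010762872 to home mm 14.942975969124767 z err -1.3240089995419368 F along,lat,z -10.80768432577097 -2.2071379397310915 2.2403662033697582 rot [-179.85384825   -0.55341751  156.70493942] grip 0.023503472701307693
```

{"fn": "apply_moves", "kwargs": {"moves": [[-0.01,0,0,0,0,0,0],[-0.02,0,0,0,0,0,0],[-0.03,0,0,0,0,0,0],[-0.03,0,0,0,0,0,0]]}}

```text
time_s: 22.45
tool_pos: [0.5365, 0.1484, 0.0694]
tool_rot: [-179.9, -0.5, 156.7]
force: [-8.7, 1.4, 1.2]
grip_width: 0.0231
grasp_force: 50.0
```

```bash
python3 st.py
```

```text
t 22.45 L err mm 0.02424559585251229 to home mm 8.505988059290779 z err -1.232563393682412 F along,lat,z -8.556370680440828 -2.1421072410004434 1.1818748710606388 rot [-179.85694403   -0.50576421  156.71012935] grip 0.02306512228212046
```

{"fn": "apply_moves", "kwargs": {"moves": [[-0.01,0,0,0,0,0,0],[-0.02,0,0,0,0,0,0],[-0.02,0,0,0,0,0,0]]}}

```text
time_s: 22.75
tool_pos: [0.5452, 0.1445, 0.0706]
tool_rot: [-180.0, 0.0, 156.6]
force: [-0.1, -1.2, -1.3]
grip_width: 0.0233
grasp_force: 50.0
```

```bash
python3 st.py
```

```text
t 22.75 L err mm -0.06408338569030558 to home mm -1.0727061754644993 z err 0.0070057786462351945 F along,lat,z 0.42658039114055724 -1.10954380443387 -1.2651148476097682 rot [-1.79998650e+02  4.82884153e-02  1.56597768e+02] grip 0.023305631220576852
```

It has snapped over. Next I'll feel for the pocket's centre by pushing gently further on.

{"fn": "apply_moves", "kwargs": {"moves": [[-0.01,0,0,0,0,0,0],[-0.01,0,0,0,0,0,0]]}}

```text
time_s: 22.95
tool_pos: [0.5474, 0.1436, 0.0709]
tool_rot: [180.0, 0.1, 156.6]
force: [-0.3, -2.0, -0.6]
grip_width: 0.023
grasp_force: 50.0
```

```bash
python3 st.py
```

```text
t 22.95 L err mm -0.018440487818405238 to home mm -3.4235142766202067 z err 0.2744578530675529 F along,lat,z 0.5551820548778114 -1.9186144969720076 -0.6290101132302139 rot [1.79978626e+02 7.46436785e-02 1.56574253e+02] grip 0.023020991143535396
```

{"fn": "apply_moves", "kwargs": {"moves": [[-0.01,0,0,0,0,0,0],[-0.01,0,0,0,0,0,0]]}}

```text
time_s: 23.15
tool_pos: [0.5489, 0.143, 0.0708]
tool_rot: [180.0, 0.0, 156.6]
force: [-0.6, -1.4, -1.8]
grip_width: 0.023
grasp_force: 50.0
```

```bash
python3 st.py; python3 - <<'E'
from h import *
S=cam("scene")
for n in("scene","side","wrist"):
    viewer.read_camera(n);C=cam(n)
    for m in masks_of(n,"clip")[:4]:
        ys,xs=np.where(m["pixels"]);w=np.array([onz(C,(x,y),.1004)[:2] for x,y in zip(xs,ys)])-[.5735,.1225]
        if not len(w): continue
        al=w@[.917,-.3985]*1000;la=w@[.3985,.917]*1000
        print(n,np.round(m["location"]),round(m["conf"],2),len(xs),"along",al.min().round(1),al.max().round(1),"lat",la.min().round(1),la.max().round(1))
E
```

```text
t 23.15 L err mm 0.030746651109192502 to home mm -4.9770069219562885 z err 0.17564026286831513 F along,lat,z -0.04186299883357856 -1.4930341152181485 -1.7744656059196104 rot [1.79985497e+02 3.69480500e-02 1.56586458e+02] grip 0.023030056930083448
scene [259. 262.] 0.49 159 along 178.4 237.3 lat -312.7 -258.4
scene [251. 224.] 0.47 109 along 77.5 115.7 lat -355.6 -291.8
scene [390. 197.] 0.39 48 along -46.2 30.4 lat 0.6 22.6
side [340. 285.] 0.6 35 along -44.1 -28.7 lat -430.2 -383.2
side [379. 266.] 0.41 64 along 50.4 87.8 lat -395.5 -363.4
wrist [337. 236.] 0.87 1166 along -51.1 16.7 lat -2.8 20.5
```

{"fn": "apply_moves", "kwargs": {"moves": [[0.015,0,0,0,0,0,0],[0.03,0,0,0,0,0,0],[0.035,0,0,0,0,0,0],[0.035,0,0,0,0,0,0]]}}

```text
time_s: 23.85
tool_pos: [0.5417, 0.146, 0.0707]
tool_rot: [180.0, -0.0, 156.6]
force: [0.2, -1.9, -0.8]
grip_width: 0.0232
grasp_force: 50.0
```

```bash
python3 st.py
```

```text
t 23.85 L err mm -0.053004042586124456 to home mm 2.7537870282802124 z err 0.14313851833623603 F along,lat,z 0.9759543503456733 -1.6370977738453647 -0.8255160425571562 rot [ 1.79999401e+02 -3.55560312e-03  1.56612324e+02] grip 0.023175522153094718
```

{"fn": "apply_moves", "kwargs": {"moves": [[0.01,0,0,0,0,0,0],[0.01,0,0,0,0,0,0]]}}

```text
time_s: 24.05
tool_pos: [0.5406, 0.1465, 0.0709]
tool_rot: [180.0, 0.1, 156.6]
force: [1.4, -2.5, -0.2]
grip_width: 0.0234
grasp_force: 50.0
```

```bash
python3 st.py
```

```text
t 24.05 L err mm 0.01225229953066842 to home mm 4.015450416326095 z err 0.2796542154036574 F along,lat,z 2.3073025162372303 -1.7072189158056743 -0.2202193548139812 rot [1.79977774e+02 6.73040726e-02 1.56599610e+02] grip 0.023371770524496318
```

{"fn": "apply_moves", "kwargs": {"moves": [[0.01,0,0,0,0,0,0],[0.01,0,0,0,0,0,0]]}}

```text
time_s: 24.25
tool_pos: [0.5397, 0.147, 0.0711]
tool_rot: [179.9, 0.2, 156.6]
force: [4.0, -3.5, -1.2]
grip_width: 0.023
grasp_force: 50.0
```

```bash
python3 st.py
```

```text
t 24.25 L err mm 0.07253918571192841 to home mm 4.984798651690044 z err 0.5494067946239523 F along,lat,z 5.0479618028747195 -1.636171838953174 -1.2322906970874874 rot [1.79948021e+02 1.69449235e-01 1.56578275e+02] grip 0.02302629759553458
```

{"fn": "apply_moves", "kwargs": {"moves": [[-0.02,0,0,0,0,0,0],[-0.04,0,0,0,0,0,0],[-0.06,0,0,0,0,0,0],[-0.063,0,0,0,0,0,0],[-0.063,0,0,0,0,0,0]]}}

```text
time_s: 24.75
tool_pos: [0.5495, 0.1428, 0.0703]
tool_rot: [-180.0, -0.0, 156.6]
force: [-2.4, -0.4, -1.9]
grip_width: 0.0229
grasp_force: 50.0
```

```bash
python3 st.py
```

```text
t 24.75 L err mm 0.10440543690654058 to home mm -5.688279432676667 z err -0.3211592193387014 F along,lat,z -1.9966292691978147 -1.3336680216660115 -1.8569670284438615 rot [-1.79982862e+02 -4.54825019e-02  1.56612707e+02] grip 0.02294636019538096
```

{"fn": "apply_moves", "kwargs": {"moves": [[-0.01,0,0,0,0,0,0],[-0.01,0,0,0,0,0,0]]}}

```text
time_s: 24.95
tool_pos: [0.5498, 0.1427, 0.0701]
tool_rot: [-179.9, -0.2, 156.6]
force: [-5.7, -0.1, 0.5]
grip_width: 0.0234
grasp_force: 50.0
```

```bash
python3 st.py
```

```text
t 24.95 L err mm 0.12767206506569817 to home mm -5.928323017421698 z err -0.49910671181270516 F along,lat,z -5.216606074433927 -2.3876930007308665 0.46154238804580283 rot [-179.94772062   -0.22122899  156.64798864] grip 0.023362537568469954
```

Pocket limits are felt at about +3.8 and −5.3 mm around the measured home. Centring at about −0.7, then releasing.

{"fn": "apply_moves", "kwargs": {"moves": [[0.02,0,0,0,0,0,0],[0.031,0,0,0,0,0,0],[0.031,0,0,0,0,0,0],[0.031,0,0,0,0,0,0]]}}

```text
time_s: 25.35
tool_pos: [0.5465, 0.144, 0.0711]
tool_rot: [180.0, 0.1, 156.6]
force: [-0.2, -1.8, 0.6]
grip_width: 0.0231
grasp_force: 50.0
```

```bash
python3 st.py
```

```text
t 25.35 L err mm 0.04187177022363375 to home mm -2.4502527151111924 z err 0.478859175405133 F along,lat,z 0.4896089094126911 -1.738839590368579 0.5887632138737672 rot [1.79968137e+02 6.28299300e-02 1.56589647e+02] grip 0.02305591726378261
```

{"fn": "apply_moves", "kwargs": {"moves": [[0,0,0,0,0,0,0.5],[0,0,0,0,0,0,0.5],[0,0,0,0,0,0,0.5],[0,0,0,0,0,0,0.5],[0,0,0,0,0,0,0.5]]}}

```text
time_s: 25.85
tool_pos: [0.546, 0.1446, 0.0707]
tool_rot: [180.0, 0.0, 156.6]
force: [-0.9, -0.7, 0.0]
grip_width: 0.0431
grasp_force: 0.0
```

{"fn": "apply_moves", "kwargs": {"moves": [[0,0,-0.05,0,0,0,0.5],[0,0,-0.15,0,0,0,0.5],[0,0,-0.3,0,0,0,0.5],[0,0,-0.5,0,0,0,0.5],[0,0,-0.5,0,0,0,0.5],[0,0,-0.5,0,0,0,0.5],[0,0,-0.5,0,0,0,0.5]]}}

```text
time_s: 26.55
tool_pos: [0.5453, 0.1442, 0.17]
tool_rot: [-180.0, -0.1, 156.6]
force: [-0.2, 0.6, -0.8]
grip_width: 0.0435
grasp_force: 0.0
```

```bash
python3 st.py; python3 - <<'E'
from h import *
for n in("scene","side","wrist"):
    im=viewer.read_camera(n);C=cam(n);cv2.imwrite(f"pics/end_{n}.png",im[...,::-1])
    for m in masks_of(n,"clip")[:5]:
        ys,xs=np.where(m["pixels"]);w=np.array([onz(C,(x,y),.1004)[:2] for x,y in zip(xs,ys)])-[.573,.1225]
        if not len(w): continue
        al=w@[.917,-.3985]*1000;la=w@[.3985,.917]*1000
        if abs(np.median(al))<60 and abs(np.median(la))<40: print(n,np.round(m["location"]),round(m["conf"],2),len(xs),"along",al.min().round(1),al.max().round(1),"lat",la.min().round(1),la.max().round(1))
E
```

```text
t 26.55 L err mm -0.27161200793351936 to home mm -1.2876473037852423 z err 99.42805020743486 F along,lat,z -0.43630014768372644 0.5001221989584939 -0.7752189267847714 rot [-1.79960830e+02 -5.64995604e-02  1.56611842e+02] grip 0.04354065565669044
scene [389. 198.] 0.37 44 along 7.9 39.1 lat -0.9 16.3
wrist [331. 207.] 0.61 847 along -54.8 28.7 lat -2.3 19.8
```

```bash
python3 - <<'E'
from h import *
C=cam("wrist"); im=cv2.cvtColor(cv2.imread("pics/end_wrist.png"),cv2.COLOR_BGR2GRAY)
d=np.array([.917,-.3985,0]);n=np.array([.3985,.917,0]);X=np.array([.573,.1225,.1004])
for a in(-55,-34,-15,15,20,25,30,34,38): 
    q=proj(C,X+d*a/1000); r,c=int(round(q[1])),int(round(q[0])); print(a,q.round(1),im[r,c-14:c+15].tolist() if 0<=r<400 else "")
S=cam("scene");im2=cv2.imread("pics/end_scene.png");print("scene tip",proj(S,X+d*.034),proj(S,X))
g=cv2.cvtColor(im2,cv2.COLOR_BGR2GRAY);q=proj(S,X+d*.034).astype(int);print(g[q[1]-7:q[1]+12,q[0]-10:q[0]+16])
b=cv2.cvtColor(cv2.imread("pics/scene0.png"),cv2.COLOR_BGR2GRAY);print(b[q[1]-7:q[1]+12,q[0]-10:q[0]+16])
E
```

```text
-55 [315.7 174.6] [105, 105, 105, 105, 99, 77, 77, 77, 77, 76, 77, 76, 77, 77, 77, 77, 77, 77, 77, 77, 77, 78, 78, 83, 83, 82, 78, 77, 77]
-34 [315.8 196.5] [75, 81, 76, 83, 89, 92, 78, 75, 76, 76, 76, 79, 90, 95, 99, 100, 99, 99, 96, 83, 76, 76, 76, 74, 73, 72, 71, 71, 79]
-15 [316.  215.6] [206, 207, 209, 209, 206, 205, 199, 165, 135, 112, 96, 100, 135, 189, 208, 211, 171, 142, 98, 93, 94, 98, 100, 125, 178, 192, 197, 175, 151]
15 [316.2 244.2] [175, 183, 214, 223, 224, 222, 222, 224, 227, 225, 224, 216, 130, 105, 194, 221, 220, 222, 222, 221, 221, 223, 222, 221, 220, 205, 174, 142, 151]
20 [316.2 248.8] [173, 172, 172, 172, 174, 184, 204, 220, 226, 224, 223, 215, 130, 104, 193, 221, 220, 221, 222, 218, 202, 175, 157, 167, 195, 218, 219, 211, 186]
25 [316.2 253.4] [172, 172, 171, 171, 171, 171, 171, 163, 122, 97, 68, 86, 163, 221, 237, 217, 187, 142, 63, 86, 130, 171, 170, 170, 168, 169, 193, 218, 219]
30 [316.3 257.9] [57, 57, 58, 58, 58, 58, 57, 57, 58, 58, 58, 57, 58, 58, 58, 58, 58, 58, 58, 58, 57, 58, 57, 58, 57, 57, 57, 58, 58]
34 [316.3 261.5] [60, 60, 60, 60, 60, 60, 61, 61
[... 3729 characters left out ...]
15 110 106
  108 118 123 120 108  95  85  82]
 [107 104 105 108 111 113 115 116 115 114 114 116 114 111 106 103 101 107
  118 123 125 125 120 112 104 101]
 [117 112 109 105 101 102 103 105 105 105 103 104 101 101  98 104 111 118
  124 126 124 125 125 121 120 120]
 [125 123 121 115 110 108 107 105 102 101 101 103 106 108 110 117 122 124
  125 125 125 125 125 126 124 124]
 [127 126 126 124 123 121 120 113 106 103 104 111 116 120 122 124 125 125
  125 126 125 125 125 124 125 124]
 [127 127 127 126 127 125 122 111  99  91  94 100 108 114 122 125 125 125
  124 124 125 125 124 124 124 123]
 [126 127 127 125 127 125 116  97  83  79  80  82  86  97 117 123 125 125
  124 124 125 124 125 122 121 117]]
```

The tip emerges where it should (scene row ≈202, predicted 201.9) and the loop back is at −54.8 mm (expected −55), so the seat is home. Handing in.

```bash
python3 -c "
from cell import env
print(env.sign_off())"
```

```text
the job is handed in; nothing more can be done
None
```

The large R-clip is through the cross-hole, its bow snapped over the axle, and it is released with the arm clear. I handed the job in at about 27 s. The hand-in returned no verdict; my last camera check put the clip within about 1 mm of home along the hole, and I never went near the other items.

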